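Set a sine plate to 20 degrees on a gauge block stack

ROBOT

A 6-joint arm with a two-finger parallel gripper is mounted at the origin on a cart in front of the work surface, level with it; the furniture and walls round the work are solid. World frame = base frame: x ahead of the robot, y to its left, z up, the work surface at z = 0. Lengths are in mm, angles in rad, forces in N, time in s.
With the tool pointing down it reaches from about 300 to 775 mm from the base axis. Payload 14.6 kg.
Tool frame: the origin (TCP) lies at the very end of the fingers, on their centre line; the grasp point (between the pads) lies 19 mm behind it; z points along the fingers, y is the line along which they close (so a half turn about z gives the same grasp; the last joint's range is limited). The gripper opens to 94 mm and grips with 3 to 60 N. Pads are 16 mm wide; open, the fingers measure 119 mm over their backs; the gripper's body (75 mm by 177 mm) begins 78 mm behind the grasp point.
Start: joints at [1.145, 0.3, 1.521, -0, 1.321, -0.067], TCP at [193.13, 514.966, 205.446] pointing down, gripper open.
Joint ranges: [-3.03, 3.03], [-0.79, 2.21], [0.23, 2.52], [-1.04, 4.18], [0, 3.07], [-2.55, 2.55]. Speed limits (rad/s): [2.22, 2.22, 2.57, 3.14, 3.14, 3.14].

INTERFACE

Orientations are given as [roll, pitch, yaw] about the fixed x, y, z axes, in that order (R = Rz(yaw) Ry(pitch) Rx(roll)).
In Python, from cell import manip gives the robot as it stands.
- The arm moves only by the tool servo_tool, never from a script. Its argument "motion" is a list that holds one entry, the list of rows, each a list of 7 numbers: the shift along the world's x, y, z as a fraction of full scale, then the turn, a rotation vector about the world's x, y, z as a fraction of full scale, then the closure, from 0 (fully open) to 1 (shut). In form: [[[x, y, z, rx, ry, rz, gripper], ...]]. A call has 1 to 10 rows; each row is the pose to reach, as a shift and turn from the pose commanded when the call began, turning the shorter way round; what a row does not reach only later rows make up. Full scale, the value 1, is 0.5 m for a shift and pi rad for a turn. A row lasts 1/10 s, in which the tool goes at most 50 mm and 8.59 degrees, less where a joint would pass 70% of its speed; a pose out of reach is approached as far as the arm can. A call with a number of a shift or a turn outside -1 to 1 is refused whole. A call with a gripper value outside its range is refused whole. The fingers move at their own pace and stop on an object; "newtons" is the grip in N (left out, the last holds). Time passes only in rows, so rows that repeat a pose let the fingers close. It gives the time, the measured TCP pose, the force, the opening and the grip force at its end, in the units of the state.
- manip.read_state(): the state, without advancing time (a new reading comes with each control period).
- manip.camera(name): name is "scene" or "top" or "wrist"; returns a dict with "frame" (420x560x3 uint8, red, green, blue), "range_z" (420x560 float32, mm along the optical axis (not along the pixel's ray), 0 where there is no reading), "vfov" (degrees; the focal length in pixels is half the picture's height over the tangent of half this angle, whatever the lens; pixels are square), "cx", "cy" (the principal point, pixels), "k1" (the pictures are not rectified: a ray, as slopes to the right and down, at radius r is drawn at 1 + k1 r^2 times it, then the intrinsics apply), "cam_to_world" (4x4, takes a point from camera to world coordinates). Camera axes: x right, y down, z forward; pixel columns grow to the right and rows downward; lengths in mm; the calibration is good to about 2 mm. A picture is of the moment at which its call begins.
- manip.sign_off(): hands the job in; it is judged then, once.
The state is a dict: "clock": time; "joints": joint angles; "qd": joint speeds; "effort": joint torques, N m; "eef_pos": TCP position; "eef_rot": TCP orientation; "wrist_force": force on the tool from outside, world axes, zero at the start; "moment": the same for the moment, N m; "finger_gap": finger opening in mm; "finger_force": force on a finger pad.
Only numpy, scipy, OpenCV 4.12 (cv2) and the standard library are available. Lean on these libraries where they do the work, as an engineer would, in place of code of your own. Each camera call takes 0.05 s, during which the arm holds its last target. There are 200 camera calls.

TASK

Set the sine plate to 20 degrees: swing the plate up, stand the one gauge block stack of the right height on the base beneath its roll, square against the middle of the stop ledge, and press the plate down until its roll bears firmly on the stack, without forcing it. Then press the locking lever fully down. Leave the other two stacks and the things standing about where they are.

Things in the scene. Friction and masses are not known exactly. Their poses are not given: they have to be found in the camera images.
- angle_table: Base of the sine table, fixed: a bright steel slab 200 (x) x 110 (y) x 12 mm; origin at the centre of its underside on the worktop, x axis from the open end (at the robot's right) to the hinge, z up. The hinge pin lies along y at x = +85, z = 22 mm. A dark stop ledge 6 mm thick, 44 mm long (along y) and 6 mm high stands across the base; its face towards the open end is at x = -42 mm.
- sine_plate (a joint): Tilt of the aluminium plate (88 mm wide, 14 mm thick, its end 163 mm from the hinge) above the base, rad: 0 flat, grows as the handle end swings up, to 0.73 at its end stop. A stiff hinge: the plate stays wherever it is left; raising it at the handle takes about 7 N, pushing it down 3 to 5 N. Raised, plate and handle overhang the seat, so a stack must come in leaning, from the open end.
- bar (a point): Centre of the plate's handle bar: steel, round, 10 mm diameter, along the table's y, 80 mm long between two arms 9 mm thick; in the plate's frame 193 mm from the hinge axis towards the open end and 25 mm above the hinge-roll line. 25 mm free gap between bar and plate. Swings with the plate; axes those of the plate.
- roll (a point): Middle of the axis of the dark roll (20 mm diameter, 84 mm long along y) under the plate's free end, 150 mm from the hinge axis. Roll and hinge axis are equally high when flat, where the roll rests on the base, so sin(tilt) = stack height / 150 mm. Swings with the plate. The hinge keeps the bearing force it is left with: let the push rise to about 15 N on the stack before letting go.
- seat (a point): Middle of the place for the stack, on the base's upper face (12 mm above the worktop): a stack standing square against the middle of the stop ledge has the centre of its underside here. Axes as the base.
- lock_lever (a joint): Locking lever at the base's +y side (nearest the robot), rad: 0 released (standing 50 degrees above level, leaning to the open end), grows as it is pressed down about its pivot, to 0.70 fully down (10 degrees above level) at its end stop. Stays where it is left; takes 2 to 4 N at the ball, square to the rod (9 mm thick).
- knob (a point): Centre of the black ball (20 mm diameter) at the end of the locking lever, 75 mm from its pivot. The pivot axis is along the table's y and lies at x = +50, y = +96, z = 50 mm in the base's frame.
- stack_low_mid (a point): Centre (half-way up) of a loose gauge block stack, wrung into one piece, 28 x 28 mm, 38.8 mm high, z up, bright steel, 0.23 kg.
- stack_medium_mid (a point): The same for a stack 28 x 28 mm, 51.3 mm high, 0.31 kg.
- stack_high_mid (a point): The same for a stack 28 x 28 mm, 63.4 mm high, 0.38 kg. The three stand in a row on the worktop at the right of the table, beyond its open end, in any order.
- timer: Small white timer 36 x 64 x 58 mm, bystander, left of the table; origin under its centre.
- vial: Brown screw-cap vial, 26 mm diameter, 60 mm high, bystander, left of the table; origin under its centre.
- weight: Knobbed calibration weight, 38 mm diameter, 56 mm high, bystander, left of the table; origin under its centre.
Mind the look-alikes: they are no part of the job. What is shaped like the part that bears stack_medium_mid but orange or red is not meant.

How it is judged:
By the outcome, as a careful person would: the job done as asked, in the order asked, and still so for the second after the job is handed in, with the robot touching nothing.
It also fails if it takes over 72 s, if anything falls off the work surface, if the arm or the gripper's body presses on something with over 40 N, if the wrist force passes 120 N, or if a joint passes its speed limit or range.

## Working session

There is one attempt and no reset: what is moved stays moved. The work goes in short steps, Python scripts to look and compute and a tool call to move; the robot and the scene stay as the last step left them, time stands still between calls to the robot, and variables do not carry over. Pictures are saved under pics/ and viewed, at most 10 in all, crops included, and the job is handed in when it is done.

Besides the shell and the picture viewer there is one more tool, called after ">>>" by a JSON object that holds its "method" and its "body". servo_tool: Moves the arm, as the interface text tells. Its arguments: {"type":"object","properties":{"motion":{"type":"array"},"newtons":{"type":"number"}},"required":["motion"]}

```bash
mkdir -p pics; ls; cat > h.py <<'E'
import numpy as np, cv2
from cell import manip
def cam(n):
    c=manip.camera(n); f=210/np.tan(np.radians(c['vfov'])/2)
    K=np.array([[f,0,c['cx']],[0,f,c['cy']],[0,0,1]])
    # polynomial in undistorted radius: same as opencv k1
    c['K']=K; c['D']=np.array([c['k1'],0,0,0,0.]); return c
def cloud(c):
    v,u=np.mgrid[0:420,0:560]
    p=cv2.undistortPoints(np.stack([u,v],-1).reshape(-1,1,2).astype(np.float64),c['K'],c['D']).reshape(420,560,2)
    z=c['range_z'].astype(float); P=np.dstack([p*z[...,None],z])
    T=np.array(c['cam_to_world']); W=P@T[:3,:3].T+T[:3,3]; W[z<=0]=np.nan; return W
def save(c,n): cv2.imwrite('pics/'+n,c['frame'][...,::-1])
E
python3 - <<'E'
from h import *
for n in('scene','top'):
    c=cam(n); save(c,n+'0.png'); np.save(n+'0.npy',cloud(c)); print(n,c['k1'],c['cam_to_world'])
s=manip.read_state(); print(s)
E
```

```text
pics
scene -0.09694174242311611 [[ 8.29959937e-01 -2.62315368e-01  4.92297827e-01  1.82126484e+01]
 [-5.57280112e-01 -3.50980666e-01  7.52496810e-01 -8.93648475e+02]
 [-2.46044588e-02 -8.98889993e-01 -4.37483029e-01  5.71324274e+02]
 [ 0.00000000e+00  0.00000000e+00  0.00000000e+00  1.00000000e+00]]
top -0.1643294363596449 [[ 7.92387160e-02 -9.72127450e-01  2.20656852e-01  2.77571699e+02]
 [-9.96838530e-01 -7.85697977e-02  1.18208343e-02 -1.10628539e+02]
 [ 5.84560670e-03 -2.20895920e-01 -9.75279868e-01  1.31106134e+03]
 [ 0.00000000e+00  0.00000000e+00  0.00000000e+00  1.00000000e+00]]
{'clock': 0.1, 'joints': array([ 1.14538566e+00,  3.00426808e-01,  1.52151610e+00, -8.31500945e-06,
        1.32068773e+00, -6.66061166e-02]), 'qd': array([ 0.00067827, -0.00078862, -0.00160032,  0.00012684,  0.00023744,
        0.00173031]), 'effort': array([-3.48284966e-04, -5.32633996e+01, -3.53287590e+01,  7.09152175e-02,
        2.34298676e-02, -8.88097770e-05]), 'eef_pos': array([193.04734129, 514.75977259, 204.93810808]), 'eef_rot': array([-3.14055643e+00, -6.10489524e-05,  2.78279014e+00]), 'wrist_force': array([ 0.10559809, -0.1068012 , -0.26104962]), 'moment': array([ 0.01176312,  0.05105275, -0.06418823]), 'finger_force': 0.0, 'finger_gap': 93.98813582983256}
```

View pics/scene0.png

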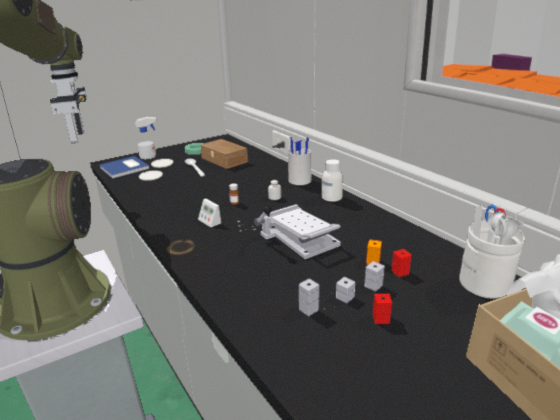

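View pics/top0.png

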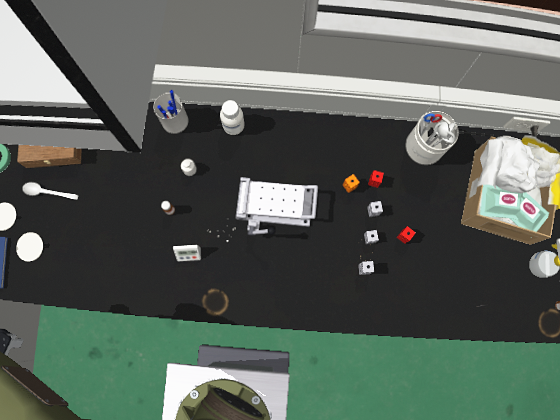

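The scene picture shows the sine table at (300,230) and grey stacks at (309,297), (345,290) and (375,276). The orange (374,252) and red (401,262), (382,308) blocks are look-alikes. In the top view the grey stacks are at (375,209), (372,237) and (367,268). Next I measure heights and the table's pose.

```bash
python3 - <<'E'
from h import *
im=cv2.imread('pics/top0.png'); W=np.load('top0.npy')
def blk(u,v,r=14):
    p=W[v-r:v+r,u-r:u+r].reshape(-1,3); p=p[np.isfinite(p[:,2])]
    t=p[p[:,2]>20]; h=np.percentile(t[:,2],85); q=t[abs(t[:,2]-h)<4]
    return np.round(h,1),np.round((q.min(0)+q.max(0))/2,1),np.round(cv2.minAreaRect(q[:,:2].astype(np.float32)),1) if 0 else cv2.minAreaRect(q[:,:2].astype(np.float32)),len(q)
for n,u,v in[('a',375,209),('b',372,237),('c',367,268),('or',351,183),('r1',377,179),('r2',407,235),('timer',187,253),('vial',168,208),('wt',188,167)]:
    print(n,blk(u,v))
bg=W[300-5:305,400:410].reshape(-1,3); print('tabletop',np.nanmean(bg,0))
# table region
S=W[170:245,228:325].reshape(-1,3); S=S[np.isfinite(S[:,2])]
for lo,hi in((7,17),(24,38),(38,70)):
    q=S[(S[:,2]>lo)&(S[:,2]<hi)]; print(lo,hi,len(q),np.median(q,0),cv2.minAreaRect(q[:,:2].astype(np.float32)))
cv2.imwrite('pics/crop1.png',np.hstack([cv2.resize(im[170:245,228:328],(400,300),interpolation=2),cv2.resize(im[165:285,330:430],(330,300),interpolation=2)]))
E
```

```text
a (np.float64(52.9), array([ 598.4, -356.6,   52.9]), ((599.2330322265625, -356.2362976074219), (28.48008155822754, 28.683624267578125), 14.864883422851562), 87)
b (np.float64(40.6), array([ 521.8, -349.7,   40.1]), ((522.5911865234375, -350.113037109375), (28.01583480834961, 28.69857406616211), 13.809684753417969), 91)
c (np.float64(64.9), array([ 435.7, -337.2,   64.6]), ((435.95196533203125, -337.2603454589844), (28.60625457763672, 29.163496017456055), 4.188874244689941), 89)
or (np.float64(51.7), array([ 662.3, -287.1,   51.6]), ((662.7603759765625, -286.7828674316406), (27.708932876586914, 28.002586364746094), 36.11343765258789), 87)
r1 (np.float64(51.9), array([ 682.1, -355.7,   51.9]), ((682.2984008789062, -355.5076904296875), (28.122455596923828, 28.148099899291992), 79.2608642578125), 83)
r2 (np.float64(53.3), array([ 534.2, -443. ,   52.9]), ((534.150146484375, -443.1402587890625), (28.051063537597656, 29.80276870727539), 54.09855651855469), 82)
timer (np.float64(56.9), array([448.4, 133.7,  56.7]), ((448.8016052246094, 133.600830078125), (13.21988296508789, 60.024478912353
[... 174 characters left out ...]
67874145508), 36)
wt (np.float64(53.5), array([676.8, 160.7,  53.6]), ((676.4873657226562, 160.5496826171875), (19.941322326660156, 16.937957763671875), 6.437648773193359), 39)
tabletop [ 3.62464708e+02 -4.52877364e+02 -1.56667398e-02]
7 17 713 [ 557.02701017 -117.76010625   11.62014336] ((584.2970581054688, -89.04913330078125), (201.0324249267578, 250.2709197998047), 4.515949726104736)
24 38 234 [ 5.92475434e+02 -5.43460217e-01  3.21532278e+01] ((571.03662109375, -45.72105407714844), (190.83450317382812, 108.68342590332031), 52.53648376464844)
38 70 2203 [595.24546998 -88.3561827   47.98517456] ((571.7470703125, -94.18584442138672), (201.2574920654297, 153.6690216064453), 86.46158599853516)
```

View pics/crop1.png

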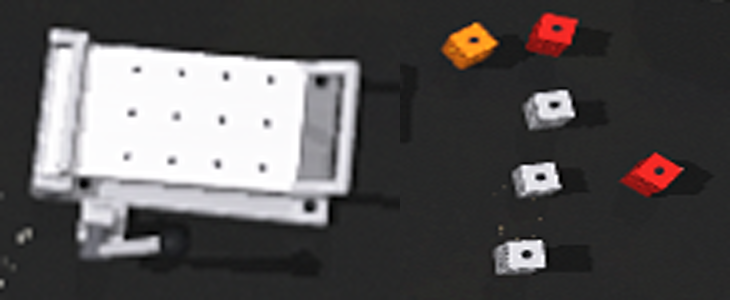

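The crop shows the flat plate, with the handle bar at its right end, about top-view pixel (316,202), and the lever ball at (272,230). The candidates for the medium stack are:
- grey (375,209), 52.9 mm
- grey (372,237), 40.6 mm
- grey (367,268), 64.9 mm
- orange (351,183)
- red (377,179)
- red (407,235)

150·sin 20° is 51.3 mm, so I choose the grey stack at (375,209). The crop confirms it is grey steel. Next I get the table pose.

```bash
python3 - <<'E'
from h import *
W=np.load('top0.npy')
R=W[165:245,225:330]; 
m=np.isfinite(R[...,2])&(abs(R[...,2]-48)<3.5)
m=cv2.morphologyEx(m.astype(np.uint8),cv2.MORPH_OPEN,np.ones((9,9)))>0
n,l,st,ce=cv2.connectedComponentsWithStats(m.astype(np.uint8)); k=1+st[1:,4].argmax(); p=R[l==k]
print('plate',st[k],cv2.minAreaRect(p[:,:2].astype(np.float32)),p.mean(0), np.linalg.svd(p-p.mean(0))[2][2])
b=W[180:222,311:320].reshape(-1,3); b=b[np.isfinite(b[:,2])&(b[:,2]>44)]
print('bar',cv2.minAreaRect(b[:,:2].astype(np.float32)),b.mean(0),len(b))
q=W[222:240,262:282].reshape(-1,3); q=q[np.isfinite(q[:,2])&(q[:,2]>85)]
print('knob',q.mean(0),q.max(0),len(q))
E
```

```text
Traceback (most recent call last):
ValueError: attempt to get argmax of an empty sequence
```

```bash
python3 - <<'E'
from h import *
W=np.load('top0.npy')
R=W[165:245,225:330]; 
z=R[...,2]; print(np.histogram(z[np.isfinite(z)&(z>5)],bins=np.arange(5,120,5)))
m=(np.isfinite(z)&(z>44)&(z<58)).astype(np.uint8)
m=cv2.morphologyEx(cv2.morphologyEx(m,cv2.MORPH_CLOSE,np.ones((3,3))),cv2.MORPH_OPEN,np.ones((5,5)))
n,l,st,ce=cv2.connectedComponentsWithStats(m); k=1+st[1:,4].argmax(); p=R[(l==k)]; p=p[np.isfinite(p[:,2])&(p[:,2]>40)]
print('plate',st[k],cv2.minAreaRect(p[:,:2].astype(np.float32)),p.mean(0), np.linalg.svd(p-p.mean(0),full_matrices=False)[2][2])
b=W[180:222,311:320].reshape(-1,3); b=b[np.isfinite(b[:,2])&(b[:,2]>42)&(b[:,2]<60)]
print('bar',cv2.minAreaRect(b[:,:2].astype(np.float32)),b.mean(0),len(b))
q=W[222:240,262:282].reshape(-1,3); q=q[np.isfinite(q[:,2])&(q[:,2]>85)]
print('knob',q.mean(0),q.max(0),len(q))
E
```

```text
(array([322, 451,  89,  16,  68,  96, 150, 566, 773, 479, 121,  92,  91,
        15,   5,   5,   7,  11,   4,   6,  16,  23]), array([  5,  10,  15,  20,  25,  30,  35,  40,  45,  50,  55,  60,  65,
        70,  75,  80,  85,  90,  95, 100, 105, 110, 115]))
plate [  18   17   62   36 1647] ((599.0411376953125, -83.78377532958984), (157.37164306640625, 89.0112075805664), 88.92777252197266) [596.92392041 -96.3227737   47.81880002] [-0.00796219 -0.07265396 -0.99732543]
bar ((623.6808471679688, -187.938720703125), (19.067251205444336, 0.0), -176.41937255859375) [ 623.68084768 -187.9387106    59.03887708] 2
knob [502.86554869 -80.21344411 104.68056986] [513.06522247 -61.3863742  117.05661104] 73
```

```bash
python3 - <<'E'
from h import *
W=np.load('top0.npy')
b=W[180:224,308:322].reshape(-1,3); b=b[np.isfinite(b[:,2])&(b[:,2]>56)]
print(np.round(b[b[:,1].argsort()][::6],0).tolist())
e=b[(b[:,1]<np.percentile(b[:,1],60))]
print(len(b),cv2.minAreaRect(b[:,:2].astype(np.float32)),b.mean(0),b.max(0))
W2=np.load('scene0.npy')
a=W2.reshape(-1,3); a=a[np.isfinite(a[:,2])]
# base open-end slab points: z 8..15
s=a[(a[:,2]>9)&(a[:,2]<15)&(a[:,0]>500)&(a[:,0]<680)&(a[:,1]>-230)&(a[:,1]<40)]
print(len(s),cv2.minAreaRect(s[:,:2].astype(np.float32)))
t=W.reshape(-1,3); t=t[np.isfinite(t[:,2])&(t[:,2]>9)&(t[:,2]<15)&(t[:,0]>500)&(t[:,0]<680)&(t[:,1]>-230)&(t[:,1]<40)]
print(len(t),cv2.minAreaRect(t[:,:2].astype(np.float32)))
E
```

```text
[[614.0, -196.0, 61.0], [620.0, -195.0, 69.0], [589.0, -195.0, 65.0], [606.0, -194.0, 62.0], [561.0, -194.0, 67.0], [612.0, -193.0, 68.0], [621.0, -193.0, 67.0], [623.0, -193.0, 68.0], [596.0, -192.0, 68.0], [638.0, -191.0, 72.0], [606.0, -191.0, 69.0], [574.0, -190.0, 69.0], [583.0, -190.0, 67.0], [634.0, -189.0, 66.0], [636.0, -189.0, 69.0], [614.0, -189.0, 59.0], [609.0, -188.0, 69.0], [577.0, -188.0, 67.0], [585.0, -187.0, 65.0], [553.0, -187.0, 65.0], [559.0, -186.0, 64.0], [572.0, -186.0, 63.0], [559.0, -184.0, 61.0], [639.0, -181.0, 64.0], [637.0, -179.0, 64.0], [640.0, -176.0, 61.0], [636.0, -174.0, 64.0]]
161 ((596.8665161132812, -185.4858856201172), (87.9847640991211, 23.886112213134766), 3.637903928756714) [ 598.02647524 -188.10513667   65.65540586] [ 640.24703316 -170.98041594   72.14690496]
876 ((585.022216796875, -95.90583038330078), (116.32261657714844, 204.6199188232422), 9.939680099487305)
527 ((590.4923706054688, -75.97189331054688), (148.29837036132812, 234.11842346191406), 10.199125289916992)
```

>>> {"method": "servo_tool", "body": {"motion": [[[0.404,-0.704,0,0,0,0.092,0.5],[0.404,-0.704,0,0,0,0.092,0.5],[0.404,-0.704,0,0,0,0.092,0.5],[0.404,-0.704,0,0,0,0.092,0.5],[0.404,-0.704,0,0,0,0.092,0.5],[0.404,-0.704,0,0,0,0.092,0.5],[0.404,-0.704,0,0,0,0.092,0.5],[0.404,-0.704,0,0,0,0.092,0.5],[0.404,-0.704,0,0,0,0.092,0.5]]]}}

```text
clock: 1.0
eef_pos: [396.6, 159.5, 205.3]
eef_rot: [-3.141, 0.0, 3.068]
wrist_force: [-0.3, 1.4, 0.0]
finger_gap: 46.9
finger_force: 0.0
```

>>> {"method": "servo_tool", "body": {"motion": [[[0.404,-0.704,0,0,0,0,0.74],[0.404,-0.704,0,0,0,0,0.74],[0.404,-0.704,0,0,0,0,0.74],[0.404,-0.704,0,0,0,0,0.74],[0.404,-0.704,0,0,0,0,0.74],[0.404,-0.704,0,0,0,0,0.74],[0.404,-0.704,0,0,0,0,0.74],[0.404,-0.704,0,0,0,0,0.74],[0.404,-0.704,0,0,0,0,0.74],[0.404,-0.704,0,0,0,0,0.74]]]}}

```text
clock: 2.0
eef_pos: [597.2, -189.3, 204.2]
eef_rot: [3.141, -0.002, 3.071]
wrist_force: [-0.5, 0.4, -0.2]
finger_gap: 24.4
finger_force: 0.0
```

```bash
python3 - <<'E'
from h import *
c=cam('wrist'); save(c,'w1.png'); W=cloud(c); np.save('w1.npy',W); s=manip.read_state(); print(s['joints'],s['eef_pos'],s['eef_rot'],s['finger_gap'],s['clock']); print(np.round(c['cam_to_world'],3))
print(np.isfinite(W[...,2]).mean())
E
```

```text
[-3.64086242e-01  4.72693604e-01  1.28529694e+00  2.18620775e-04
  1.38487503e+00 -1.86511830e+00] [ 596.95262004 -188.25419368  204.78312177] [ 3.14101783e+00 -1.15587314e-03  3.07178816e+00] 24.40515673629718 2.05
[[ 7.20000e-02  9.61000e-01  2.68000e-01  5.17455e+02]
 [ 9.97000e-01 -6.90000e-02 -1.90000e-02 -1.83828e+02]
 [ 0.00000e+00  2.69000e-01 -9.63000e-01  3.84579e+02]
 [ 0.00000e+00  0.00000e+00  0.00000e+00  1.00000e+00]]
0.9959183673469387
```

View pics/w1.png

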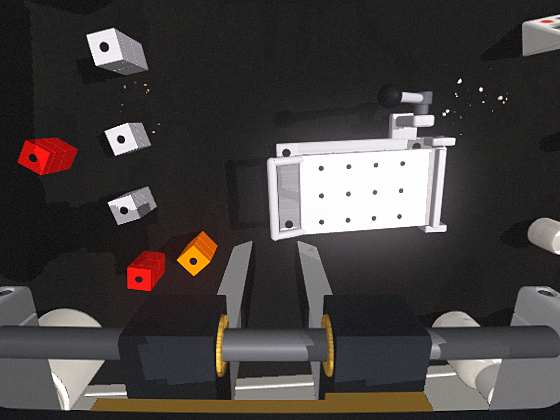

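The wrist view shows the handle bar at column ~272 (rows 157–240), the plate from columns 300 to 432, and the lever ball at (390,97). The medium stack is at (130,207). I measure from its cloud.

```bash
python3 - <<'E'
from h import *
W=np.load('w1.npy')
def rect(p): r=cv2.minAreaRect(p[:,:2].astype(np.float32)); return np.round(r[0],1),np.round(r[1],1),round(r[2],1)
P=W[155:232,303:428].reshape(-1,3); n=np.linalg.svd(P-P.mean(0),full_matrices=False)[2][2]; n*=np.sign(n[2]); print('normal',n, 'z range',np.percentile(P[:,2],[1,99]))
d=(W-P.mean(0))@n; m=(abs(d)<2.5); m[:,:290]=0; m[:,445:]=0; m[:130]=0; m[245:]=0
n_,l,st,ce=cv2.connectedComponentsWithStats(cv2.morphologyEx(m.astype(np.uint8),cv2.MORPH_OPEN,np.ones((5,5)))); k=1+st[1:,4].argmax(); print('plate',st[k],rect(W[l==k]))
b=W[160:238,266:282].reshape(-1,3)
for lo in(50,55,58,62): 
    q=b[b[:,2]>lo]; print('bar',lo,len(q),rect(q),q.mean(0).round(1),np.percentile(q[:,2],98))
R=W[130:260,265:460]; 
a=R[(R[...,2]>9.5)&(R[...,2]<15)]; print('base',len(a),rect(a), a.min(0),a.max(0))
q=W[85:112,378:402].reshape(-1,3); q=q[q[:,2]>95]; from scipy.optimize import least_squares
r=least_squares(lambda x:np.linalg.norm(q-x,axis=1)-10,q.mean(0)-[0,0,6],loss='soft_l1'); print('knob',r.x)
for nm,(u,v) in dict(med=(124,210),low=(122,138),high=(104,47)).items():
    q=W[v-25:v+25,max(u-28,0):u+28].reshape(-1,3); q=q[q[:,2]>25]; h=np.percentile(q[:,2],90); q=q[abs(q[:,2]-h)<2.5]; print(nm,h,rect(q),q.min(0).round(),q.max(0).round())
E
```

```text
Traceback (most recent call last):
numpy.linalg.LinAlgError: SVD did not converge
```

```bash
cat > m.py <<'E'
from h import *
from scipy.optimize import least_squares
W=np.nan_to_num(np.load('w1.npy'),nan=-99)
def rect(p): r=cv2.minAreaRect(p[:,:2].astype(np.float32)); return np.round(r[0],1),np.round(r[1],1),round(r[2],1)
P=W[155:232,303:428].reshape(-1,3); P=P[abs(P[:,2]-np.median(P[:,2]))<15]; n=np.linalg.svd(P-P.mean(0),full_matrices=False)[2][2]; n*=np.sign(n[2]); print('normal',n, 'z range',np.percentile(P[:,2],[1,99]))
d=(W-P.mean(0))@n; m=(abs(d)<2.5); m[:,:290]=0; m[:,445:]=0; m[:130]=0; m[245:]=0
n_,l,st,ce=cv2.connectedComponentsWithStats(cv2.morphologyEx(m.astype(np.uint8),cv2.MORPH_OPEN,np.ones((5,5)))); k=1+st[1:,4].argmax(); print('plate',st[k],rect(W[l==k]))
b=W[160:238,266:282].reshape(-1,3)
for lo in(50,55,58,62):
    q=b[b[:,2]>lo]; print('bar',lo,len(q),rect(q),q.mean(0).round(1),np.percentile(q[:,2],98))
R=W[130:260,265:460]
a=R[(R[...,2]>9.5)&(R[...,2]<15)]; print('base',len(a),rect(a), a.min(0),a.max(0))
q=W[85:112,378:402].reshape(-1,3); q=q[q[:,2]>95]
r=least_squares(lambda x:np.linalg.norm(q-x,axis=1)-10,q.mean(0)-[0,0,6],loss='soft_l1'); print('knob',r.x)
for nm,(u,v) in dict(med=(124,210),low=(122,138),high=(104,47)).items():
    q=W[v-25:v+25,max(u-28,0):u+28].reshape(-1,3); q=q[q[:,2]>25]; h=np.percentile(q[:,2],90); q=q[abs(q[:,2]-h)<2.5]; print(nm,h,rect(q),q.min(0).round(),q.max(0).round())
E
python3 m.py
```

```text
normal [0.00441997 0.08527115 0.99634798] z range [41.55616143 54.60088699]
plate [  299   149   137    85 10248] (array([597.1, -87.4]), array([150.9,  88.1]), 88.6)
bar 50 787 (array([ 594.4, -189.6]), array([14.5, 83.6]), 86.2) [ 591.8 -190.5   67.7] 69.8620733962982
bar 55 787 (array([ 594.4, -189.6]), array([14.5, 83.6]), 86.2) [ 591.8 -190.5   67.7] 69.8620733962982
bar 58 787 (array([ 594.4, -189.6]), array([14.5, 83.6]), 86.2) [ 591.8 -190.5   67.7] 69.8620733962982
bar 62 785 (array([ 594.4, -189.6]), array([14.5, 83.6]), 86.2) [ 591.7 -190.5   67.7] 69.86225608475019
base 3315 (array([591.7, -86.4]), array([199.3, 118.5]), 87.6) [ 533.97451248 -186.92909279    9.5116315 ] [653.75252579  14.82768497  14.97935004]
knob [501.67618346 -85.43494875 105.3511516 ]
med 52.60394675844854 (array([ 597. , -357.3]), array([28.2, 29.3]), 13.1) [ 581. -374.   50.] [ 613. -340.   54.]
low 40.550914609523275 (array([ 521.1, -351.1]), array([28.4, 28.8]), 12.7) [ 505. -367.   38.] [ 538. -334.   42.]
high 64.99213548770307 (array([ 435.5, -338.7]), array([28.2, 29.6]), 8.2) [ 420. -355.   63.] [ 451. -323.   67.]
```

>>> {"method": "servo_tool", "body": {"motion": [[[-0.011,-0.004,-0.09,0,0,0.007,0.74],[-0.011,-0.004,-0.16,0,0,0.007,0.74],[-0.011,-0.004,-0.23,0,0,0.007,0.74],[-0.011,-0.004,-0.28,0,0,0.007,0.74],[-0.011,-0.004,-0.318,0,0,0.007,0.74],[-0.011,-0.004,-0.318,0,0,0.007,0.74]]], "newtons": 15}}

```text
clock: 2.65
eef_pos: [590.3, -188.8, 44.5]
eef_rot: [3.14, -0.004, 3.095]
wrist_force: [-0.8, -0.2, 0.4]
finger_gap: 24.3
finger_force: 0.0
```

>>> {"method": "servo_tool", "body": {"motion": [[[0,0,0,0,0,0,1],[0,0,0,0,0,0,1],[0,0,0,0,0,0,1],[0,0,0,0,0,0,1]]], "newtons": 20}}

```text
clock: 3.05
eef_pos: [592.2, -191.0, 47.6]
eef_rot: [-3.141, 0.002, 3.094]
wrist_force: [1.9, 1.0, 2.0]
finger_gap: 9.3
finger_force: 20.0
```

Gripped the bar (gap 9.3 mm). I swing it up along the arc.

>>> {"method": "servo_tool", "body": {"motion": [[[0,0.006,0.0214,0,0,0,1],[0.001,0.012,0.0428,0,0,0,1],[0.001,0.019,0.061,0,0,0,1],[0.001,0.0264,0.079,0,0,0,1],[0.002,0.035,0.0965,0,0,0,1],[0.002,0.0444,0.1136,0,0,0,1],[0.003,0.055,0.13,0,0,0,1],[0.003,0.0656,0.146,0,0,0,1]]]}}

```text
clock: 3.85
eef_pos: [593.0, -160.1, 120.3]
eef_rot: [-3.138, 0.001, 3.093]
wrist_force: [0.2, -11.2, -0.8]
finger_gap: 9.2
finger_force: 20.0
```

>>> {"method": "servo_tool", "body": {"motion": [[[0.001,0.0122,0.0154,0,0,0,1],[0.001,0.0244,0.0304,0,0,0,1],[0.002,0.038,0.0445,0,0,0,1],[0.003,0.0516,0.058,0,0,0,1],[0.003,0.0516,0.058,0,0,0,1]]]}}

```text
clock: 4.35
eef_pos: [594.2, -134.4, 150.8]
eef_rot: [-3.137, 0.001, 3.093]
wrist_force: [-11.6, -11.6, 15.0]
finger_gap: 9.4
finger_force: 20.1
```

>>> {"method": "servo_tool", "body": {"motion": [[[0,0,0,0,0,0,0.83],[0,0,0,0,0,0,0.83],[0,0,0.02,0,0,0,0.83],[0,-0.01,0.06,0,0,0,0.83],[0,-0.04,0.14,0,0,0,0.83],[0,-0.14,0.2,0,0,0,0.6],[0,-0.24,0.2,0,0,0,0.47],[0,-0.3,0.2,0,0,0,0.47],[0,-0.3,0.2,0,0,0,0.47]]]}}

```text
clock: 5.25
eef_pos: [593.7, -286.4, 248.5]
eef_rot: [-3.141, -0.0, 3.09]
wrist_force: [-0.6, 0.4, -0.2]
finger_gap: 44.8
finger_force: 0.0
```

```bash
python3 - <<'E'
from h import *
s=manip.read_state(); print(s['joints'],s['eef_pos'],s['wrist_force'])
c=cam('wrist'); W=cloud(c); np.save('w2.npy',W); a=c['frame']
c=cam('top'); T=cloud(c); np.save('top2.npy',T); b=c['frame']
o=np.hstack([cv2.resize(a,(440,330)),cv2.resize(b[150:290,220:420],(360,252))[:330].copy() if 0 else cv2.copyMakeBorder(cv2.resize(b[150:290,220:420],(360,252)),0,78,0,0,cv2.BORDER_CONSTANT)])
cv2.imwrite('pics/c2.png',o[...,::-1])
p=T.reshape(-1,3); p=p[np.isfinite(p[:,2])&(abs(p[:,0]-597)<40)&(p[:,1]>-150)&(p[:,1]<-50)&(p[:,2]>90)]
print(len(p),np.round(p[p[:,1].argsort()][::max(1,len(p)//25)],0).tolist())
E
```

```text
[-5.04869569e-01  5.29079641e-01  1.10311228e+00 -4.09056388e-04
  1.50953893e+00 -2.02379071e+00] [ 593.74882383 -286.43973463  248.48478814] [-0.56503456  0.44945348 -0.17247809]
989 [[634.0, -140.0, 161.0], [614.0, -136.0, 166.0], [589.0, -133.0, 167.0], [596.0, -130.0, 166.0], [588.0, -125.0, 120.0], [629.0, -122.0, 130.0], [632.0, -119.0, 137.0], [637.0, -116.0, 137.0], [582.0, -113.0, 137.0], [559.0, -110.0, 136.0], [633.0, -107.0, 131.0], [610.0, -103.0, 127.0], [620.0, -100.0, 129.0], [563.0, -97.0, 126.0], [572.0, -94.0, 121.0], [583.0, -90.0, 117.0], [624.0, -87.0, 119.0], [569.0, -84.0, 111.0], [607.0, -81.0, 111.0], [558.0, -77.0, 108.0], [598.0, -74.0, 107.0], [607.0, -71.0, 98.0], [618.0, -67.0, 97.0], [597.0, -64.0, 97.0], [607.0, -60.0, 95.0], [569.0, -56.0, 91.0]]
```

View pics/c2.png

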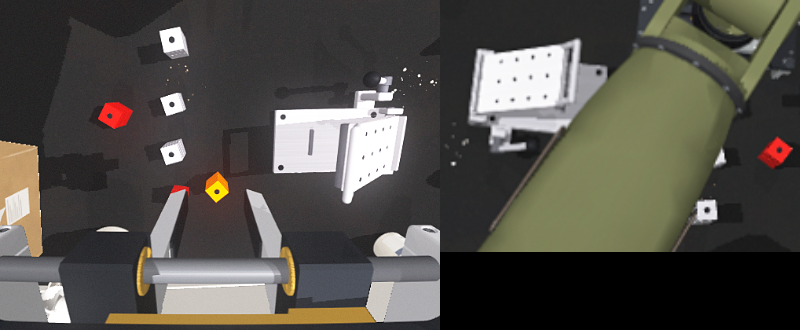

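The plate is up with its bar at about z 165. The wrist view (left) shows the open base with the dark ledge at (310,142) and the medium stack at (173,152). I measure both from this view.

```bash
python3 - <<'E'
from h import *
W=np.nan_to_num(np.load('w2.npy'),nan=-99)
def rect(p): r=cv2.minAreaRect(p[:,:2].astype(np.float32)); return np.round(r[0],1),np.round(r[1],1),round(r[2],1)
R=W[130:230,335:450]; z=R[...,2]
a=R[(z>10)&(z<14.5)]; print('base',len(a),rect(a),a.min(0).round(1),a.max(0).round(1),np.median(a[:,2]))
# open-end edge line: for each row leftmost base pixel
E=[];
for v in range(140,215):
    r=W[v,335:420]; k=np.where((r[:,2]>10)&(r[:,2]<15))[0]
    if len(k)>10: E.append(r[k[0]])
E=np.array(E); pf=np.polyfit(E[:,0],E[:,1],1); print('edge slope deg',np.degrees(np.arctan(pf[0])),'y at 597:',np.polyval(pf,597))
c=R[(z>15.5)&(z<21)]; c=c[(abs(c[:,0]-597)<26)&(c[:,1]<-115)]; print('ledge',len(c),rect(c),c.mean(0))
for nm,(u,v) in dict(med=(220,193),low=(220,132)).items():
    q=W[v-22:v+22,u-25:u+25].reshape(-1,3); q=q[q[:,2]>25]; h=np.percentile(q[:,2],90); q=q[abs(q[:,2]-h)<2.5]; print(nm,h,rect(q),q.min(0).round(),q.max(0).round())
E
```

```text
base 6534 (array([ 596.4, -119.9]), array([132.8, 110. ]), 88.1) [ 540. -187.   10.] [652.2 -52.6  14.5] 12.681183653322933
edge slope deg -1.4967035584484691 y at 597: -185.3338657905287
ledge 169 (array([ 596.3, -125.8]), array([29.8, 35.9]), 50.1) [ 596.12732139 -126.28507063   18.30462449]
med 52.66951169843034 (array([ 597. , -357.6]), array([28.1, 28.3]), 13.1) [ 581. -373.   50.] [ 613. -341.   54.]
low 40.26773703934161 (array([ 520.6, -351.4]), array([28.1, 28.2]), 13.4) [ 505. -367.   38.] [ 537. -335.   42.]
```

```bash
python3 - <<'E'
import numpy as np
from scipy.spatial.transform import Rotation as R
R0=R.from_euler('xyz',[-3.141,0,3.09]); 
def tgt(deg,lean):
    d=np.radians(deg); a=np.array([np.cos(d),np.sin(d),0]); p=np.array([-a[1],a[0],0]); l=np.radians(lean)
    z=np.sin(l)*p-np.array([0,0,np.cos(l)]); return R.from_matrix(np.c_[np.cross(a,z),a,z])
for deg in(13.1,):
  for lean in(30,35):
    T=tgt(deg,lean); print(lean,((T*R0.inv()).as_rotvec()/np.pi).round(4),T.as_euler('xyz').round(3), T.as_matrix()[:,2].round(3), ((tgt(-2,lean)*T.inv()).as_rotvec()/np.pi).round(4))
E
```

```text
30 [ 0.1148  0.1368 -0.4009] [ 3.142 -0.524  1.799] [-0.113  0.487 -0.866] [ 0.     -0.     -0.0839]
35 [ 0.1338  0.1596 -0.3973] [ 3.142 -0.611  1.799] [-0.13   0.559 -0.819] [ 0.      0.     -0.0839]
```

>>> {"method": "servo_tool", "body": {"motion": [[[0.022,-0.21,-0.15,0.1338,0.1596,-0.3973,0.5],[0.022,-0.21,-0.15,0.1338,0.1596,-0.3973,0.5],[0.022,-0.21,-0.15,0.1338,0.1596,-0.3973,0.5],[0.022,-0.21,-0.15,0.1338,0.1596,-0.3973,0.5],[0.022,-0.21,-0.15,0.1338,0.1596,-0.3973,0.5],[0.022,-0.21,-0.15,0.1338,0.1596,-0.3973,0.5],[0.022,-0.21,-0.15,0.1338,0.1596,-0.3973,0.5],[0.022,-0.21,-0.15,0.1338,0.1596,-0.3973,0.5],[0.022,-0.21,-0.15,0.1338,0.1596,-0.3973,0.5],[0.022,-0.21,-0.15,0.1338,0.1596,-0.3973,0.5]]]}}

```text
clock: 6.35
eef_pos: [605.9, -386.5, 172.9]
eef_rot: [-3.141, -0.615, 1.798]
wrist_force: [-0.5, 0.4, 0.6]
finger_gap: 46.9
finger_force: 0.0
```

>>> {"method": "servo_tool", "body": {"motion": [[[0,0,0,0,0,0,0.5]]]}}

```text
clock: 6.45
eef_pos: [605.9, -386.7, 173.0]
eef_rot: [3.14, -0.612, 1.803]
wrist_force: [0.1, -0.0, 0.3]
finger_gap: 47.0
finger_force: 0.0
```

```bash
python3 - <<'E'
from h import *
s=manip.read_state(); print(s['joints'].round(3),s['eef_pos'],s['eef_rot'],s['finger_gap'])
E
```

```text
[-0.742  1.149  0.332  0.398  2.148 -0.838] [ 605.8741655  -386.65458718  173.00602289] [ 3.13985785 -0.61233661  1.80309325] 47.02418650965325
```

>>> {"method": "servo_tool", "body": {"motion": [[[-0.023,0.079,-0.07,0,0,0,0.5],[-0.023,0.079,-0.146,0,0,0,0.5],[-0.023,0.079,-0.2,0,0,0,0.5],[-0.023,0.079,-0.2,0,0,0,0.5]]]}}

```text
clock: 6.85
eef_pos: [593.2, -345.0, 69.6]
eef_rot: [-3.14, -0.616, 1.805]
wrist_force: [-0.3, 0.3, 0.6]
finger_gap: 47.1
finger_force: 0.0
```

```bash
python3 - <<'E'
from h import *
s=manip.read_state(); print(s['joints'].round(3),s['eef_pos'],s['eef_rot'],s['finger_gap'])
c=cam('wrist'); save(c,'w3.png'); W=np.nan_to_num(cloud(c),nan=-99)
m=(abs(W[...,2]-52.3)<3)&(np.hypot(W[...,0]-597,W[...,1]+357)<24); q=W[m]; print(len(q),cv2.minAreaRect(q[:,:2].astype(np.float32)),q.mean(0))
E
```

```text
[-0.714  1.072  0.709  0.358  1.865 -0.933] [ 593.19126888 -344.95207324   69.61087029] [-3.13961656 -0.61638766  1.8052134 ] 47.143802010304285
1804 ((597.5797119140625, -357.511962890625), (28.126426696777344, 28.305416107177734), 13.245676040649414) [ 597.68259402 -357.71328981   51.89832896]
```

View pics/w3.png

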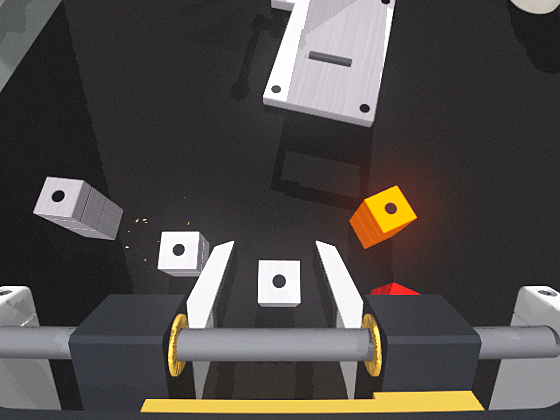

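The stack is centred between the fingers at (279,282), and the ledge is visible at (330,60). I descend and grip.

>>> {"method": "servo_tool", "body": {"motion": [[[0.003,-0.003,-0.05,0,0,0,0.5],[0.003,-0.003,-0.09,0,0,0,0.5],[0.003,-0.003,-0.103,0,0,0,0.5],[0.003,-0.003,-0.103,0,0,0,0.5],[0.003,-0.003,-0.103,0,0,0,0.8],[0.003,-0.003,-0.103,0,0,0,0.8],[0.003,-0.003,-0.103,0,0,0,0.8],[0.003,-0.003,-0.103,0,0,0,0.8]]], "newtons": 25}}

```text
clock: 7.7
eef_pos: [596.0, -349.7, 23.0]
eef_rot: [3.137, -0.61, 1.805]
wrist_force: [0.1, -0.5, 5.4]
finger_gap: 27.6
finger_force: 25.0
```

>>> {"method": "servo_tool", "body": {"motion": [[[0,0,0.02,0,0,0,0.8],[0,0,0.06,0,0,0,0.8],[0,0,0.12,0,0,0,0.8],[0,0,0.12,0,0,0,0.8],[0,0,0.12,0,0,0,0.8]]]}}

```text
clock: 8.2
eef_pos: [595.8, -349.6, 82.5]
eef_rot: [3.138, -0.61, 1.804]
wrist_force: [-0.3, 0.0, -4.0]
finger_gap: 27.9
finger_force: 25.0
```

```bash
python3 - <<'E'
from h import *
s=manip.read_state(); print(s['joints'].round(3),s['eef_pos'],s['eef_rot'],s['finger_gap'],s['wrist_force'])
c=cam('wrist'); W=np.nan_to_num(cloud(c),nan=-99); np.save('w4.npy',W); save(c,'w4.png')
s=manip.read_state(); print(s['eef_pos'])
R=W[120:300,200:370]; 
m=(abs(W[...,0]-597)<30)&(abs(W[...,1]+357)<45)&(W[...,2]>85); q=W[m]
n=None
if len(q):
    print('top z pct',np.percentile(q[:,2],[5,50,95])); h=np.median(q[:,2]); t=q[abs(q[:,2]-h)<4]; print(cv2.minAreaRect(t[:,:2].astype(np.float32)),np.linalg.svd(t-t.mean(0),full_matrices=False)[2][2],len(t))
z=W[...,2]
l=W[(z>15)&(z<21)&(abs(W[...,0]-597)<24)&(W[...,1]>-133)&(W[...,1]<-115)]; print('ledge',len(l),l.mean(0) if len(l) else 0, cv2.minAreaRect(l[:,:2].astype(np.float32)) if len(l) else 0)
b=W[(z>10)&(z<14.5)&(abs(W[...,0]-597)<70)&(W[...,1]>-195)&(W[...,1]<-100)]; print('base',cv2.minAreaRect(b[:,:2].astype(np.float32)))
E
```

```text
[-0.716  1.068  0.686  0.361  1.883 -0.924] [ 595.76371691 -349.5810086    82.4594557 ] [ 3.13764019 -0.60963753  1.80441136] 27.852490002185633 [-0.26631141  0.00954817 -3.95729378]
[ 595.36838382 -349.29211023   81.1196398 ]
top z pct [110.62265045 192.03200094 201.26064981]
((598.6170654296875, -393.2762145996094), (62.294776916503906, 25.3869571685791), 11.185867309570312) [-0.02219964  0.12867088  0.99143884] 8075
ledge 280 [ 596.98605426 -125.92183891   18.14237105] ((596.6901245117188, -125.13662719726562), (7.595760822296143, 43.16834259033203), 87.76264190673828)
base ((596.4979248046875, -143.15719604492188), (88.10200500488281, 110.1067886352539), 88.93740844726562)
```

View pics/w4.png

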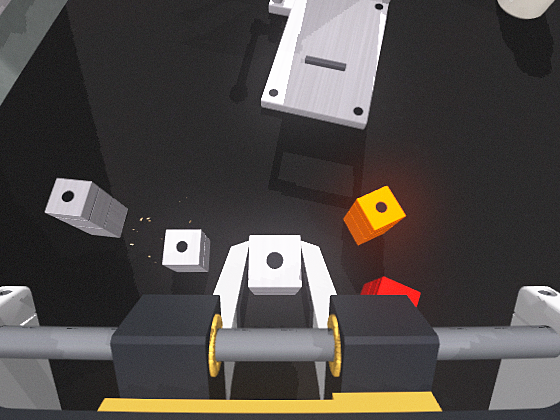

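Held upright at (275,262), with the ledge at (326,63). I measure the held stack's pose.

```bash
python3 - <<'E'
from h import *
W=np.load('w4.npy'); P=W[238:292,252:298].reshape(-1,3); h=np.median(P[:,2]); t=P[abs(P[:,2]-h)<5]
n=np.linalg.svd(t-t.mean(0),full_matrices=False)[2][2]; n*=np.sign(n[2])
m=np.zeros((420,560),bool); m[225:300,240:310]=1; d=abs((W-t.mean(0))@n)<2; q=W[m&d&(np.hypot(W[...,0]-t[:,0].mean(),W[...,1]-t[:,1].mean())<21)]
print(h,n,cv2.minAreaRect(q[:,:2].astype(np.float32)),q.mean(0),len(q))
E
```

```text
111.35633459470411 [ 2.12469716e-04 -1.33936551e-02  9.99910278e-01] ((596.6553344726562, -359.04229736328125), (36.716617584228516, 31.05987548828125), 13.190226554870605) [ 596.47359253 -358.18458278  111.39017781] 2870
```

>>> {"method": "servo_tool", "body": {"motion": [[[0,0.08,0,0,0,-0.04,0.8],[0,0.16,-0.02,0,0,-0.08,0.8],[0,0.24,-0.05,0,0,-0.083,0.8],[0,0.31,-0.07,0,0,-0.083,0.8],[0.001,0.34,-0.08,0,0,-0.083,0.8],[0.001,0.34,-0.08,0,0,-0.083,0.8],[0.001,0.34,-0.08,0,0,-0.083,0.8]]]}}

```text
clock: 8.95
eef_pos: [596.2, -180.2, 41.6]
eef_rot: [3.139, -0.611, 1.543]
wrist_force: [0.2, 0.2, -2.7]
finger_gap: 27.8
finger_force: 25.0
```

```bash
python3 - <<'E'
from h import *
s=manip.read_state(); print(s['joints'].round(3),s['eef_pos'],s['eef_rot'],s['finger_gap'],s['wrist_force'])
c=cam('wrist'); W=np.nan_to_num(cloud(c),nan=-99); np.save('w5.npy',W); save(c,'w5.png')
P=W[238:292,252:298].reshape(-1,3); h=np.median(P[:,2]); t=P[abs(P[:,2]-h)<5]
n=np.linalg.svd(t-t.mean(0),full_matrices=False)[2][2]; n*=np.sign(n[2])
m=np.zeros((420,560),bool); m[225:300,240:310]=1; d=abs((W-t.mean(0))@n)<2; q=W[m&d&(np.hypot(W[...,0]-t[:,0].mean(),W[...,1]-t[:,1].mean())<21)]
print(h,n,cv2.minAreaRect(q[:,:2].astype(np.float32)),q.mean(0),len(q))
z=W[...,2]
l=W[(z>15)&(z<21)&(abs(W[...,0]-597)<24)&(W[...,1]>-135)&(W[...,1]<-115)]; print('ledge',len(l),l.mean(0) if len(l) else 0, cv2.minAreaRect(l[:,:2].astype(np.float32)) if len(l) else 0)
E
```

```text
[-0.57   0.806  1.267  0.521  1.433 -0.711] [ 596.15995767 -180.16509986   41.60348905] [ 3.13883798 -0.61078436  1.54290965] 27.805396869530757 [ 0.16224928  0.19021349 -2.71597557]
70.52064458292068 [-0.00432394 -0.01903624  0.99980944] ((594.6007080078125, -189.96755981445312), (30.951007843017578, 36.73847579956055), 88.18505096435547) [ 594.66068431 -188.99227737   70.56108656] 2872
ledge 523 [ 596.84872227 -125.55796325   18.42659128] ((596.9719848632812, -127.51180267333984), (11.074646949768066, 43.8337516784668), 88.47445678710938)
```

View pics/w5.png

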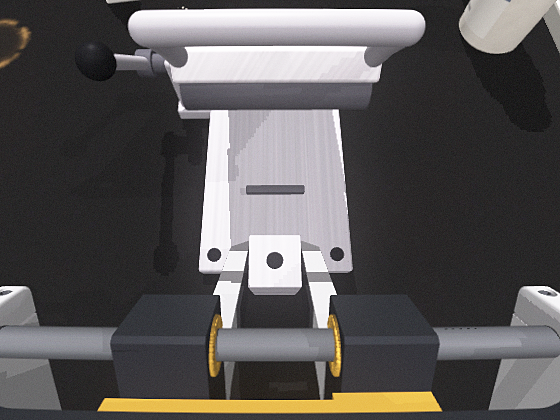

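Square (88.2° against the ledge's 88.5°) and in line. The stack is at (275,262) in this picture and the ledge at (275,189). I slide it in.

>>> {"method": "servo_tool", "body": {"motion": [[[0.001,0.03,0,0,0,0,0.8],[0.002,0.06,0,0,0,0,0.8],[0.003,0.083,0,0,0,0,0.8],[0.003,0.083,-0.006,0,0,0,0.8],[0.003,0.083,-0.01,0,0,0,0.8],[0.003,0.083,-0.012,0,0,0,0.8],[0.003,0.083,-0.012,0,0,0,0.8]]]}}

```text
clock: 9.7
eef_pos: [597.5, -138.3, 35.7]
eef_rot: [3.139, -0.611, 1.543]
wrist_force: [0.2, 0.3, -3.0]
finger_gap: 27.8
finger_force: 25.0
```

Still the full weight, so it has about half a millimetre to go. I lower it gently.

>>> {"method": "servo_tool", "body": {"motion": [[[0,0,-0.001,0,0,0,0.8],[0,0,-0.002,0,0,0,0.8],[0,0,-0.002,0,0,0,0.8]]]}}

```text
clock: 10.0
eef_pos: [597.7, -138.1, 35.0]
eef_rot: [3.138, -0.611, 1.543]
wrist_force: [-0.6, -1.2, -1.1]
finger_gap: 28.1
finger_force: 25.0
```

>>> {"method": "servo_tool", "body": {"motion": [[[0,0.003,-0.001,0,0,0,0.8],[0,0.006,-0.001,0,0,0,0.8],[0,0.008,-0.001,0,0,0,0.8],[0,0.008,-0.001,0,0,0,0.8]]]}}

```text
clock: 10.4
eef_pos: [598.0, -134.0, 35.0]
eef_rot: [3.137, -0.611, 1.544]
wrist_force: [-0.3, -2.9, 5.5]
finger_gap: 27.5
finger_force: 25.0
```

>>> {"method": "servo_tool", "body": {"motion": [[[0,0.001,0,0,0,0,0.8],[0,0.002,0,0,0,0,0.8],[0,0.002,0,0,0,0,0.8]]]}}

```text
clock: 10.7
eef_pos: [598.0, -133.5, 35.0]
eef_rot: [3.137, -0.61, 1.544]
wrist_force: [0.1, -6.7, 5.1]
finger_gap: 28.2
finger_force: 25.0
```

>>> {"method": "servo_tool", "body": {"motion": [[[0,0.001,0,0,0,0,0.8],[0,0.002,0,0,0,0,0.8],[0,0.002,0,0,0,0,0.8]]]}}

```text
clock: 11.0
eef_pos: [598.0, -133.3, 35.0]
eef_rot: [3.137, -0.609, 1.543]
wrist_force: [-0.6, -11.7, 6.3]
finger_gap: 27.8
finger_force: 25.0
```

```bash
python3 - <<'E'
from h import *
c=cam('wrist'); W=np.nan_to_num(cloud(c),nan=-99); save(c,'w6.png')
P=W[238:292,252:298].reshape(-1,3); h=np.median(P[:,2]); t=P[abs(P[:,2]-h)<5]
n=np.linalg.svd(t-t.mean(0),full_matrices=False)[2][2]; n*=np.sign(n[2])
m=np.zeros((420,560),bool); m[225:300,240:310]=1; d=abs((W-t.mean(0))@n)<2; q=W[m&d&(np.hypot(W[...,0]-t[:,0].mean(),W[...,1]-t[:,1].mean())<21)]
print(h,n,cv2.minAreaRect(q[:,:2].astype(np.float32)),q.mean(0),len(q), manip.read_state()['wrist_force'])
z=W[...,2]
l=W[(z>15)&(z<21)&(abs(W[...,0]-597)<24)&(W[...,1]>-135)&(W[...,1]<-115)]; print('ledge',len(l),l.mean(0) if len(l) else 0, cv2.minAreaRect(l[:,:2].astype(np.float32)) if len(l) else 0)
E
```

```text
63.92553964207745 [-0.0012762  -0.01394455  0.99990196] ((596.3916625976562, -143.01414489746094), (31.00594711303711, 36.824832916259766), 88.35155487060547) [ 596.36727199 -142.12840562   63.97395611] 2861 [ -1.78075924 -11.35047667   6.19156865]
ledge 0 0 0
```

View pics/w6.png

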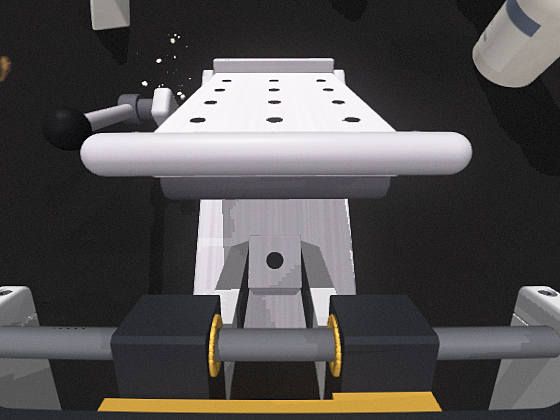

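Seated: the stack at (275,262) is square under the plate, bearing on the ledge at about 11 N. I relieve the push, open, and back out along the tool axis.

>>> {"method": "servo_tool", "body": {"motion": [[[0,-0.003,0.001,0,0,0,0.8],[0,-0.003,0.001,0,0,0,0.53],[0,-0.003,0.001,0,0,0,0.53],[0,-0.003,0.001,0,0,0,0.53],[-0.001,-0.023,0.029,0,0,0,0.53],[-0.002,-0.06,0.082,0,0,0,0.53],[-0.004,-0.115,0.16,0,0,0,0.53],[-0.006,-0.172,0.246,0,0,0,0.53],[-0.006,-0.172,0.246,0,0,0,0.53]]]}}

```text
clock: 11.95
eef_pos: [595.7, -221.5, 162.9]
eef_rot: [3.13, -0.606, 1.546]
wrist_force: [0.7, 0.9, -0.2]
finger_gap: 44.1
finger_force: 0.0
```

```bash
python3 - <<'E'
from h import *
c=cam('wrist'); W=np.nan_to_num(cloud(c),nan=-99); np.save('w7.npy',W); save(c,'w7.png'); s=manip.read_state(); print(s['eef_pos'],s['eef_rot'],s['wrist_force'],s['joints'].round(2))
z=W[...,2]
t=W[(abs(z-63.7)<3)&(abs(W[...,0]-596)<25)&(abs(W[...,1]+143)<25)]; print('stack top',len(t),cv2.minAreaRect(t[:,:2].astype(np.float32)) if len(t) else 0, t.mean(0) if len(t) else 0)
b=W[(z>150)&(z<185)&(abs(W[...,0]-597)<35)&(W[...,1]>-160)&(W[...,1]<-110)]; print('bar',len(b),b.mean(0) if len(b) else 0,np.percentile(b,[2,98],axis=0) if len(b) else 0)
E
```

```text
[ 595.228521   -219.7177777   159.96597078] [ 3.13347822 -0.6082726   1.54441725] [-0.15666939  0.01916784 -0.50521506] [-0.62  0.71  1.13  0.5   1.65 -0.64]
stack top 755 ((595.8843994140625, -142.0811767578125), (28.50518226623535, 27.515356063842773), 88.24443817138672) [ 595.89496357 -142.61650686   63.90007953]
bar 1497 [ 596.91436413 -136.44638908  167.57277497] [[ 563.41405024 -140.14228302  162.78205992]
 [ 630.46805664 -130.45791459  169.95768536]]
```

The stack is seated at (595.9,-142.2), yaw 88.2°, on target and square. Now I put the tool upright with the fingers closed, above the bar.

>>> {"method": "servo_tool", "body": {"motion": [[[0,0,0.08,-0.048,0.002,0,1],[0,0.02,0.09,-0.096,0.003,0,1],[0,0.09,0.09,-0.144,0.005,0,1],[0.001,0.17,0.09,-0.194,0.006,0,1],[0.001,0.17,0.09,-0.194,0.006,0,1],[0.001,0.17,0.04,-0.194,0.006,0,1],[0.001,0.17,0.04,-0.194,0.006,0,1]]]}}

```text
clock: 12.7
eef_pos: [593.6, -131.3, 173.5]
eef_rot: [-3.137, -0.003, 1.545]
wrist_force: [-0.3, -0.5, -1.0]
finger_gap: 0.8
finger_force: 0.0
```

```bash
python3 - <<'E'
from h import *
s=manip.read_state(); print(s['eef_pos'],s['eef_rot'],s['wrist_force'],s['finger_gap'])
c=cam('scene');W=np.nan_to_num(cloud(c),nan=-99); save(c,'s2.png'); z=W[...,2]
b=W[(z>150)&(z<173)&(abs(W[...,0]-597)<35)&(W[...,1]>-160)&(W[...,1]<-110)]; print('bar',len(b),b.mean(0) if len(b) else 0)
E
```

```text
[ 593.62971738 -131.28897725  173.54166721] [-3.13667145e+00 -3.11424913e-03  1.54463732e+00] [-0.2502168  -0.493921   -0.96843836] 0.8441325064104306
bar 104 [ 596.03734309 -138.27367128  166.03958203]
```

>>> {"method": "servo_tool", "body": {"motion": [[[0.002,-0.005,0,0,0,0,1],[0.002,-0.005,0,0,0,0,1],[0.002,-0.005,0,0,0,0,1]]]}}

```text
clock: 13.05
eef_pos: [596.3, -136.0, 177.9]
eef_rot: [3.14, -0.001, 1.542]
wrist_force: [0.9, 0.4, -0.8]
finger_gap: 0.7
finger_force: 0.0
```

>>> {"method": "servo_tool", "body": {"motion": [[[0,0,-0.012,0,0,0,1],[0,0,-0.018,0,0,0,1],[0,-0.012,-0.03,0,0,0,1],[-0.001,-0.0245,-0.043,0,0,0,1],[-0.001,-0.037,-0.058,0,0,0,1],[-0.002,-0.049,-0.0735,0,0,0,1],[-0.002,-0.06,-0.089,0,0,0,1],[-0.002,-0.07,-0.106,0,0,0,1],[-0.002,-0.07,-0.106,0,0,0,1]]]}}

```text
clock: 13.95
eef_pos: [594.4, -170.9, 122.7]
eef_rot: [-3.14, -0.002, 1.542]
wrist_force: [0.9, 0.0, -0.2]
finger_gap: 0.4
finger_force: 0.0
```

```bash
python3 - <<'E'
from h import *
c=cam('wrist');W=np.nan_to_num(cloud(c),nan=-99); save(c,'w8.png'); z=W[...,2]
d=cam('scene'); V=np.nan_to_num(cloud(d),nan=-99)
o=np.hstack([cv2.resize(c['frame'],(400,300)),cv2.resize(d['frame'][150:300,200:400],(400,300))]); cv2.imwrite('pics/c8.png',o[...,::-1])
E
```

```text
(no output)
```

View pics/c8.png

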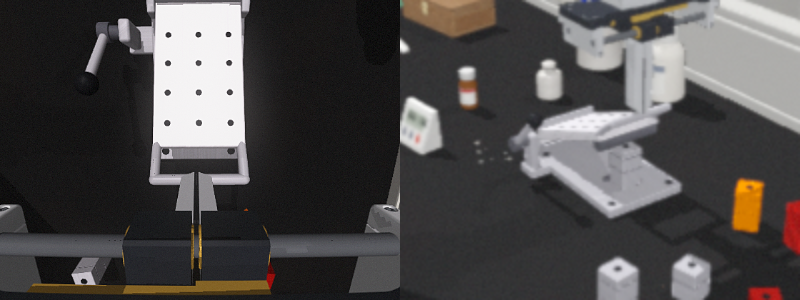

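The left view shows the fingertips on the bar at (197,180) and the plate lowered. The right view shows the stack standing under the roll at (625,160). I continue in small steps and watch the force.

>>> {"method": "servo_tool", "body": {"motion": [[[0,-0.001,-0.002,0,0,0,1],[0,-0.002,-0.004,0,0,0,1],[0,-0.003,-0.006,0,0,0,1],[0,-0.004,-0.008,0,0,0,1],[0,-0.004,-0.008,0,0,0,1]]]}}

```text
clock: 14.55
eef_pos: [595.1, -172.4, 120.4]
eef_rot: [3.14, -0.001, 1.543]
wrist_force: [-0.3, 1.0, 1.8]
finger_gap: 0.4
finger_force: 0.4
```

>>> {"method": "servo_tool", "body": {"motion": [[[0,-0.0005,-0.001,0,0,0,1],[0,-0.001,-0.002,0,0,0,1],[0,-0.001,-0.002,0,0,0,1]]]}}

```text
clock: 14.85
eef_pos: [595.1, -173.0, 119.4]
eef_rot: [3.14, -0.001, 1.543]
wrist_force: [-0.4, 1.2, 1.9]
finger_gap: 0.8
finger_force: 0.7
```

>>> {"method": "servo_tool", "body": {"motion": [[[0,-0.001,-0.002,0,0,0,1],[0,-0.0015,-0.003,0,0,0,1],[0,-0.0015,-0.003,0,0,0,1]]]}}

```text
clock: 15.15
eef_pos: [595.1, -173.8, 117.9]
eef_rot: [3.14, -0.001, 1.542]
wrist_force: [0.8, 0.2, 0.9]
finger_gap: 0.5
finger_force: 0.7
```

>>> {"method": "servo_tool", "body": {"motion": [[[0,-0.0005,-0.001,0,0,0,1],[0,-0.001,-0.002,0,0,0,1],[0,-0.001,-0.002,0,0,0,1]]]}}

```text
clock: 15.45
eef_pos: [595.1, -174.3, 116.9]
eef_rot: [3.14, -0.001, 1.543]
wrist_force: [0.0, -0.3, 1.6]
finger_gap: 0.3
finger_force: 0.9
```

>>> {"method": "servo_tool", "body": {"motion": [[[0,-0.0005,-0.001,0,0,0,1],[0,-0.0005,-0.001,0,0,0,1],[0,-0.0005,-0.001,0,0,0,1]]]}}

```text
clock: 15.75
eef_pos: [595.2, -174.5, 116.6]
eef_rot: [3.14, -0.001, 1.543]
wrist_force: [-1.0, 1.0, 3.6]
finger_gap: 0.5
finger_force: 1.7
```

>>> {"method": "servo_tool", "body": {"motion": [[[0,-0.0005,-0.001,0,0,0,1],[0,-0.0005,-0.001,0,0,0,1],[0,-0.0005,-0.001,0,0,0,1]]]}}

```text
clock: 16.05
eef_pos: [595.2, -174.6, 116.3]
eef_rot: [3.14, -0.001, 1.543]
wrist_force: [-2.1, 2.2, 5.9]
finger_gap: 0.5
finger_force: 3.3
```

>>> {"method": "servo_tool", "body": {"motion": [[[0,-0.0005,-0.001,0,0,0,1],[0,-0.0005,-0.001,0,0,0,1],[0,-0.0005,-0.001,0,0,0,1]]]}}

```text
clock: 16.35
eef_pos: [595.2, -174.7, 116.2]
eef_rot: [3.14, -0.001, 1.543]
wrist_force: [-3.5, 2.7, 9.7]
finger_gap: 0.5
finger_force: 4.8
```

>>> {"method": "servo_tool", "body": {"motion": [[[0,0,-0.0005,0,0,0,1],[0,0,-0.001,0,0,0,1],[0,0,-0.001,0,0,0,1]]]}}

```text
clock: 16.65
eef_pos: [595.3, -174.7, 116.1]
eef_rot: [3.14, -0.001, 1.543]
wrist_force: [-4.5, 3.3, 12.7]
finger_gap: 0.5
finger_force: 6.4
```

>>> {"method": "servo_tool", "body": {"motion": [[[0,0,-0.0005,0,0,0,1],[0,0,-0.0005,0,0,0,1],[0,0,-0.0005,0,0,0,1]]]}}

```text
clock: 16.95
eef_pos: [595.3, -174.7, 116.0]
eef_rot: [3.139, -0.001, 1.543]
wrist_force: [-5.0, 3.3, 14.3]
finger_gap: 0.4
finger_force: 7.2
```

>>> {"method": "servo_tool", "body": {"motion": [[[0,0,-0.0005,0,0,0,1],[0,0,-0.0005,0,0,0,1]]]}}

```text
clock: 17.15
eef_pos: [595.3, -174.7, 115.9]
eef_rot: [3.139, -0.001, 1.543]
wrist_force: [-6.6, 3.5, 15.4]
finger_gap: 0.6
finger_force: 7.9
```

>>> {"method": "servo_tool", "body": {"motion": [[[0,0,0.01,0,0,0,1],[0,0,0.04,0,0,0,1],[0,0,0.1,0,0,0,1],[-0.1,0.05,0.14,0,0,0,1],[-0.18,0.1,0.14,0,0,0,1],[-0.18,0.1,0.14,0,0,0,1],[-0.18,0.1,0.14,0,0,0,1]]]}}

```text
clock: 17.85
eef_pos: [505.0, -124.6, 185.8]
eef_rot: [3.139, -0.001, 1.543]
wrist_force: [-0.6, 0.2, 0.6]
finger_gap: 0.2
finger_force: 0.0
```

```bash
cat > t.py <<'E'
from h import *
from scipy.optimize import least_squares
s=manip.read_state(); print(s['eef_pos'].round(1),s['clock'])
for n in('wrist','scene','top'):
    c=cam(n); W=np.nan_to_num(cloud(c),nan=-99); f=c['frame'].astype(int); z=W[...,2]
    m=(abs(W[...,0]-501)<16)&(W[...,1]>-125)&(W[...,1]<-60)&(z>50)&(z<125)&(f.max(-1)<75)
    m=cv2.morphologyEx(m.astype(np.uint8),cv2.MORPH_OPEN,np.ones((3,3)))>0; q=W[m]
    if len(q)>15:
        r=least_squares(lambda x:np.linalg.norm(q-x,axis=1)-10,q.mean(0)-[0,0,5],loss='soft_l1'); print(n,'knob',r.x.round(1),len(q),r.cost.round(1))
    p=W[(abs(W[...,0]-597)<36)&(W[...,1]>-135)&(W[...,1]<-20)&(z>45)&(z<120)]
    if len(p)>200:
        A=np.c_[p[:,:2],np.ones(len(p))]; k=np.ones(len(p),bool)
        for _ in range(6): co=np.linalg.lstsq(A[k],p[k,2],rcond=None)[0]; k=abs(p[:,2]-A@co)<3
        print(n,'plate tilt deg',np.degrees(np.arctan(np.hypot(*co[:2]))).round(2),k.sum())
E
python3 t.py
```

```text
[ 505.  -124.6  185.8] 17.85
wrist knob [501.6 -85.2 105.2] 441 45.4
wrist plate tilt deg 20.0 9687
scene knob [503.3 -85.5 104.9] 48 19.2
scene plate tilt deg 19.97 203
```

The plate reads 20.0° and the push reached about 15 N. Now the lever: knob at (501.6,-85.3,105).

>>> {"method": "servo_tool", "body": {"motion": [[[-0.007,0.081,0,0,0,0,1],[-0.007,0.081,-0.06,0,0,0,1],[-0.007,0.081,-0.122,0,0,0,1],[-0.007,0.081,-0.122,0,0,0,1],[-0.007,0.081,-0.122,0,0,0,1]]]}}

```text
clock: 18.5
eef_pos: [502.2, -84.8, 123.8]
eef_rot: [3.141, -0.001, 1.542]
wrist_force: [0.9, 0.0, -0.0]
finger_gap: 0.1
finger_force: 0.0
```

>>> {"method": "servo_tool", "body": {"motion": [[[0,-0.002,-0.02,0,0,0,1],[0,-0.008,-0.028,0,0,0,1],[0,-0.014,-0.035,0,0,0,1],[0,-0.022,-0.045,0,0,0,1],[-0.001,-0.029,-0.056,0,0,0,1],[-0.001,-0.035,-0.067,0,0,0,1],[-0.002,-0.04,-0.079,0,0,0,1],[-0.002,-0.044,-0.091,0,0,0,1],[-0.002,-0.046,-0.1,0,0,0,1],[-0.002,-0.046,-0.1,0,0,0,1]]]}}

```text
clock: 19.5
eef_pos: [500.4, -107.4, 72.9]
eef_rot: [3.141, -0.001, 1.543]
wrist_force: [0.0, -2.2, 3.0]
finger_gap: 0.7
finger_force: 1.0
```

In contact near the end stop. I press on until the force rises.

>>> {"method": "servo_tool", "body": {"motion": [[[0,0,-0.002,0,0,0,1],[0,0,-0.004,0,0,0,1],[0,0,-0.004,0,0,0,1]]]}}

```text
clock: 19.8
eef_pos: [500.7, -107.5, 72.2]
eef_rot: [3.14, -0.001, 1.543]
wrist_force: [-4.4, -0.3, 12.4]
finger_gap: 0.5
finger_force: 6.7
```

>>> {"method": "servo_tool", "body": {"motion": [[[0,0,-0.002,0,0,0,1],[0,0,-0.002,0,0,0,1]]]}}

```text
clock: 20.0
eef_pos: [500.9, -107.6, 71.8]
eef_rot: [3.14, -0.001, 1.543]
wrist_force: [-8.4, -0.4, 21.3]
finger_gap: 0.5
finger_force: 10.5
```

>>> {"method": "servo_tool", "body": {"motion": [[[0,0,0.01,0,0,0,1],[0,0,0.05,0,0,0,1],[0,0,0.15,0,0,0,1],[-0.1,-0.1,0.2,0,0,0,1],[-0.1,-0.1,0.24,0,0,0,1],[-0.1,-0.1,0.24,0,0,0,1]]]}}

```text
clock: 20.6
eef_pos: [450.3, -159.1, 193.6]
eef_rot: [3.136, 0.001, 1.541]
wrist_force: [0.1, -0.6, -0.0]
finger_gap: 0.3
finger_force: 0.0
```

```bash
python3 t.py; python3 - <<'E'
from h import *
c=cam('wrist'); W=np.nan_to_num(cloud(c),nan=-99); z=W[...,2]
for n in('scene','top'):
    W=np.nan_to_num(cloud(cam(n)),nan=-99)
    for k,(x,y,h) in dict(low=(521,-350.5,40),high=(436,-338,65),orange=(662.5,-287,51.7),r1=(682,-355.6,52),r2=(534,-443,53)).items():
        q=W[(np.hypot(W[...,0]-x,W[...,1]-y)<30)&(abs(W[...,2]-h)<4)]
        if len(q)>10: r=cv2.minAreaRect(q[:,:2].astype(np.float32)); print(n,k,np.round(r[0],1),round(r[2]))
    q=W[(W[...,0]>570)&(W[...,0]<625)&(W[...,1]<-157)&(W[...,1]>-170)&(W[...,2]>20)&(W[...,2]<66)]
    if len(q): print(n,'stack back face y',np.percentile(q[:,1],[10,50]).round(1))
E
```

```text
[ 450.3 -159.1  193.6] 20.6
wrist knob [ 501.2 -107.4   63.7] 321 34.6
wrist plate tilt deg 19.97 9472
scene knob [ 502.8 -107.2   64.1] 34 20.4
scene plate tilt deg 20.01 208
top plate tilt deg 19.7 737
scene low [ 522.5 -353.2] 12
scene high [ 436.  -340.4] 8
scene orange [ 666.2 -290.2] 37
scene r1 [ 682.9 -358.2] 77
scene r2 [ 533.4 -446.1] 56
scene stack back face y [-159.3 -157.7]
top low [ 522.9 -349.8] 14
top high [ 436.7 -338. ] 8
top orange [ 662.4 -286.4] 39
top r1 [ 681.7 -355.5] 80
top r2 [ 533.9 -443. ] 57
```

The plate is at 20.0°, the knob is at its fully-down position (z ≈ 63), and nothing else has moved. I hand in.

```bash
python3 -c "from cell import manip; print(manip.sign_off())"
```

```text
the job is handed in; nothing more can be done
None
```

The job is handed in: the sine plate measures 20.0° on the medium (51.3 mm) stack, which stands square against the ledge with the roll pressed on at about 15 N, the lever is fully down, and the other stacks and look-alike blocks measure unmoved (timer, vial and weight not re-measured).

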